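Back off the ratchet of a dough-log feeder

ROBOT

A 6-joint arm with a two-finger parallel gripper is mounted at the origin on the work surface. World frame = base frame: x ahead of the robot, y to its left, z up, the work surface at z = 0. Lengths are in m, angles in rad, forces in N, time in s.
With the tool pointing down it reaches from about 0.25 to 0.775 m from the base axis. Payload 8.9 kg.
Tool frame: the origin (TCP) lies midway between the tips of the shut fingers; the grasp point (between the pads) lies 19 mm behind it; z points along the fingers, y is the line along which they close (so a half turn about z gives the same grasp; the last joint's range is limited). The gripper opens to 85 mm and grips with 20 to 120 N. Pads are 22 mm wide; open, the fingers measure 114 mm over their backs; the gripper's body (76 mm by 85 mm) begins 54 mm behind the grasp point. The pads swing forward as they close: fully open they stand 13 mm farther back than shut.
Start: joints at [0.972, 0.291, -0.153, 1.127, 0, 1.431], TCP at [0.233, 0.47, 0.231] pointing down, gripper open.
Joint ranges: [-2.52, 2.52], [-0.91, 1.74], [-1.3, 1.37], [-1.96, 2.02], [-1.52, 1.47], [-3.14, 3.14]. Speed limits (rad/s): [2.22, 2.22, 2.79, 3.14, 3.14, 3.14].

INTERFACE

Orientations are given as a 3x3 rotation matrix whose columns are the frame's x, y, z axes.
In Python, from plant import robot gives the robot as it stands. Calls block until the motion is done:
- robot.move_pose(position, orientation): joint-space move of the TCP to a pose.
- robot.movel(position, orientation=None, speed=0.15, stop_force=None): straight line of the TCP; orientation=None keeps the orientation; speed is the mean speed in m/s. With stop_force (N) it stops when the force on the tool has changed by that much, and returns True; else False.
- robot.movej(angles): joint-space move.
- robot.release() and robot.gripper_close(squeeze=None): open the fingers fully, or close them until they stop; squeeze is the grip in N (None keeps the last).
- robot.sleep(seconds).
- robot.ik(position, orientation): joint angles nearest the present ones, or None.
- robot.get_obs(): the state.
- robot.snapshot(name): name is "scene" or "top"; returns the picture (480x640x3 uint8, red, green, blue); there is no depth.
- robot.camera_model(name): a dict with "fx", "fy", "cx", "cy" (pixels), "T" (4x4, takes a point from camera to world coordinates). Camera axes: x right, y up, looking along -z (the intrinsics and any distortion apply to the point x, -y, -z); pixel columns grow to the right and rows downward; lengths in m; the calibration is good to about 2 mm. A picture is of the moment at which its call begins. camera_model takes no time and is no camera call.
A pose or a line that the arm cannot do raises robot.PlanningError and nothing moves.
- robot.close_job(): hands the job in; it is judged then, once.
Trained networks look in the newest picture that a camera, given by its name, has taken for a name from the list of things; names that differ only in an ending like _2 or _b are one class to them, and where a whole thing is asked for, a point or a joint stands for the part that bears it (a point fixed in the world has none). Each returns a list of dicts, best first, with "confidence" (0 to 1); they miss things now and then, are a little off and sometimes report something else, mostly with a low value. They report only what shows in the picture. A call takes as long as a camera call.
- robot.find_in(camera, target): "bbox" ([left, top, right, bottom] as shares, 0 to 1, of the picture: columns of its width, rows of its height, round what is visible of it).
- robot.trace(camera, target): "mask" (480x640 bool, what is visible of it) and "bbox" ([left, top, right, bottom] as shares, 0 to 1, of the picture: columns of its width, rows of its height, round what is visible of it).
- robot.landmark_of(camera, target): "centre" ([column, row] as shares, 0 to 1, of the picture: columns of its width, rows of its height: a listed point, or the origin of a listed thing).
The state is a dict: "time_s": time; "qpos": joint angles; "joint_velocities": joint speeds; "tau": joint torques, N m; "tool_pos": TCP position; "tcp_rot": TCP orientation; "force": force on the tool from outside, world axes, zero at the start; "wrist_torque": the same for the moment, N m; "width": finger opening in m; "grasp_force": force on a finger pad.
Only numpy, scipy, OpenCV 4.12 (cv2) and the standard library are available. Lean on these libraries where they do the work, as an engineer would, in place of code of your own. Each camera call takes 0.05 s, during which the arm holds its last target. There are 200 camera calls.

TASK

The hand-cranked dough-log feeder on the bench is still wound forward and held by its ratchet. Throw the pawl lever fully over to its release side, wind the crank up a touch so that the loaded pawl springs clear of the wheel, then hold on to the crank and ease it gently back until the crank arm rests against its stop post, before letting go. Never let the drum run back or slam, never force it against the pawl or the stop, leave the lever in the release position and do not disturb the tub, the jar or the spatula.

Things in the scene. Friction and masses are not known exactly. Their poses are not given: they have to be found in the camera images.
- feeder: white base plate 210 (x, -115 to 95) by 200 (y) mm, 10 mm thick, fixed to the bench; beyond its +y edge a trough 45 mm high (y 100 to 270 mm) with a pusher geared to the drum. Origin: on the bench, on the drum's vertical axis; z up; at yaw 0 its -x side faces the robot. Angles below are counter-clockwise seen from above, from this body's +x
- drum_axis (a point): a point on the drum's vertical axis at the height of the crank arm's middle, 65 mm above the bench; fixed as the drum turns
- drum (a joint): drum angle, rad, positive counter-clockwise from above = winding. Home is where the crank arm touches the stop post, at 0 to 1.0. A spring always turns it homewards: 0.30 N m at 0, 0.05 more per rad (4 to 6 N at the knob); friction 0.02. Starts held by the pawl at about 1.68; winds to 3.0. Let go with the pawl off it runs back: even the last 2 mm at the knob end too fast
- crank_arm: steel crank arm on top of the drum, 16 mm wide, 60 to 70 mm above the bench; origin on the drum axis, its x axis points along the arm to the knob. Its direction is -100 degrees + the drum angle in the feeder's frame
- knob_center (a point): middle of the black crank knob, 100 mm above the bench: an upright barrel 28 mm in diameter, 46 mm tall (75 to 121 mm), 75 mm from the drum axis. It turns freely on its own pin, so a hand gripping it need not turn as it goes round. Nothing else within the crank's circle is higher than 78 mm
- stop_block: dark curved plate on the base under the crank's circle, clamping an upright rigid steel post 12 mm in diameter, top 74 mm above the bench, 55 mm from the drum axis. The post is set anywhere along the plate, so the crank arm meets it at a drum angle that differs each time, between 0 and 1.0 rad, and is not measured; it holds firm in use. Origin: on the drum axis at bench height
- ratchet_wheel: steel ratchet wheel on the drum, 12 teeth (pitch 0.524 rad), 94 mm over the tips, teeth 13 mm deep, 26 to 36 mm above the bench; origin on the drum axis at bench height
- pawl: dark steel pawl on the feeder's -x side of the wheel, spring-linked to the pawl lever; origin at bench height on its pivot, at (-64, 46) mm in the feeder's frame; its yaw is the feeder's when the nose sits in a tooth, about 0.4 rad less when clear. Under load it is wedged: with the lever thrown it springs clear only once the drum is wound forward 0.12 to 0.17 rad, and then stays clear
- pawl_lever (a joint): angle of the pawl lever, rad: about 0 = holding, 0.8 = fully thrown to release (its stop). It turns about the pawl's pivot, clockwise from above as the value grows, and stays where it is left (friction 0.16 N m, plus up to 0.05 of spring: 3 to 5 N at the peg)
- lever_peg_top (a point): centre of the top of the lever's upright black peg, 13 mm in diameter, 42 to 78 mm above the bench, 50 mm from the pivot; from the pivot it stands at 203 degrees minus the lever angle in the feeder's frame, so it moves about 40 mm, mostly to the feeder's +y, when thrown
- tub: bystander: lidded food tub 92 by 127 mm, 65 mm tall, origin under its centre
- jar: bystander: jar 68 mm in diameter, 95 mm tall, origin under its centre
- spatula: bystander: spatula 240 mm long lying flat, origin under its middle

How it is judged:
By the outcome, as a careful person would: the job done as asked, in the order asked, and still so for the second after the job is handed in, with the robot touching nothing.
It also fails if it takes over 72 s, if anything falls off the work surface, if the arm or the gripper's body presses on something with over 40 N, if the wrist force passes 120 N, or if a joint passes its speed limit or range.

## Working session

There is one attempt and no reset: what is moved stays moved. The work goes in short steps, each a Python script; the robot and the scene stay as the last script left them, time stands still between calls to the robot, and variables do not carry over. Pictures are saved under pics/ and viewed, at most 10 in all, crops included, and the job is handed in when it is done.

```bash
mkdir -p pics; ls
cat > h.py <<'E'
from plant import robot
import numpy as np, cv2
def ray(cam,px):
    m=robot.camera_model(cam); T=np.array(m["T"])
    K=np.array([[m["fx"],0,m["cx"]],[0,m["fy"],m["cy"]],[0,0,1]],float)
    d=m.get("dist",m.get("distortion"))
    p=cv2.undistortPoints(np.array([[px]],float),K,None if d is None else np.array(d,float))[0,0]
    return T[:3,3],T[:3,:3]@np.array([p[0],-p[1],-1])
def at(cam,px,z):
    o,d=ray(cam,px); return o+d*(z-o[2])/d[2]
def tri(a,b):
    A=np.zeros((3,3));B=np.zeros(3)
    for o,d in(a,b):
        d=d/np.linalg.norm(d);P=np.eye(3)-np.outer(d,d);A+=P;B+=P@o
    return np.linalg.solve(A,B)
def lm(cam,t):
    return [(np.array(r["centre"])*[640,480],r["confidence"]) for r in robot.landmark_of(cam,t)]
E
python3 - <<'E'
from h import *
print({k:v for k,v in robot.camera_model("top").items()})
Z=dict(drum_axis=.065,knob_center=.1,lever_peg_top=.078,pawl=0,feeder=0,tub=0,jar=0,spatula=0)
for c in("top","scene"):
    im=robot.snapshot(c); cv2.imwrite(f"pics/{c}0.png",im[:,:,::-1])
    for t,z in Z.items():
        for p,f in lm(c,t)[:2]: print(c,t,p.round(1),round(f,2),at(c,p,z).round(4))
E
```

```text
pics
{'fx': 488.75541641647266, 'fy': 488.75541641647266, 'cx': 318.8343451352562, 'cy': 239.30523009127015, 'T': array([[-0.02420287,  0.99318584, -0.11400043,  0.47808419],
       [-0.99953019, -0.0218957 ,  0.02144727,  0.02170284],
       [ 0.018805  ,  0.11446596,  0.99324917,  0.95866006],
       [ 0.        ,  0.        ,  0.        ,  1.        ]])}
top drum_axis [312.9 254.3] 0.84 [0.5532 0.014  0.065 ]
top knob_center [319.9 205.8] 0.77 [ 6.367e-01 -1.000e-04  1.000e-01]
top lever_peg_top [288.5 309.2] 0.74 [0.4549 0.0598 0.078 ]
top pawl [283.4 282. ] 0.69 [0.5058 0.0722 0.    ]
top pawl [178.1 285.9] 0.2 [0.5031 0.2766 0.    ]
top feeder [315.1 255.4] 0.76 [0.5564 0.0092 0.    ]
top tub [441.4 306.2] 0.65 [ 0.4514 -0.2352  0.    ]
top tub [312.1 250.7] 0.63 [0.5658 0.0148 0.    ]
top jar [443.1 305.3] 0.67 [ 0.453  -0.2386  0.    ]
top spatula [177.3 288.6] 0.68 [0.4978 0.2782 0.    ]
scene drum_axis [337.1 233.2] 0.76 [0.5576 0.0166 0.065 ]
scene knob_center [305.2 240.1] 0.81 [ 0.6289 -0.0023  0.1   ]
scene knob_center [336.4 235.1] 0.24 [0.5814 0.0339 0.1   ]
scene lever_peg_top [388.5 213.7] 0.96 [0.4604 0.0679 0.078 ]
scene pawl [373.3 248.8] 0.55 [0.5015 0.07   0.    ]
scene feeder [337.3 251. ] 0.94 [0.5555 0.0176 0.    ]
scene tub [288.2 164.5] 0.92 [ 0.4477 -0.2259  0.    ]
scene jar [241.3 215.5] 0.68 [ 0.6241 -0.1984  0.    ]
scene jar [284.9 167.7] 0.46 [ 0.4601 -0.2246  0.    ]
scene spatula [457.8 312.4] 0.61 [0.5089 0.2825 0.    ]
```

View pics/top0.png

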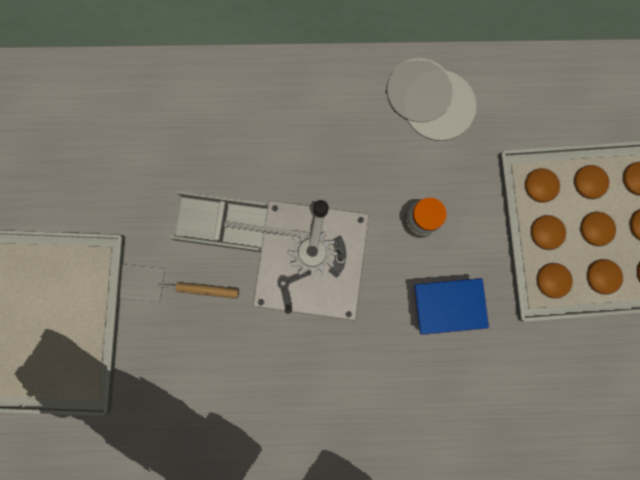

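View pics/scene0.png

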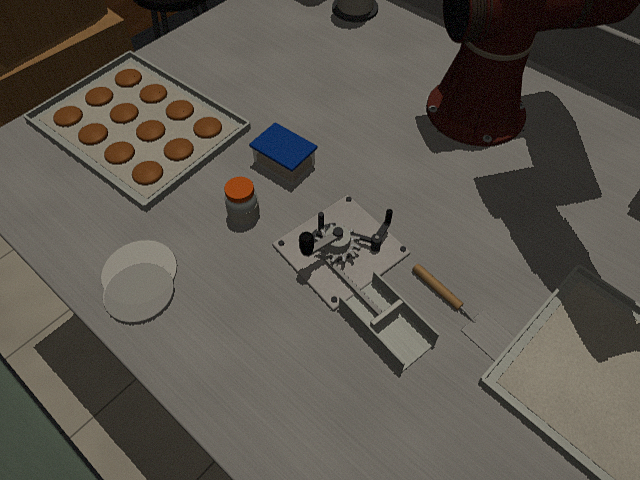

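Top view: drum hub is at about (312,252), the knob at (320,208), the lever peg at (288,309) and the stop plate and post at about (340,255). The scene view agrees. Next I'll fit the feeder pose and check the lever push plan.

```bash
cat >> h.py <<'E'
def rot(a): return np.array([[np.cos(a),-np.sin(a)],[np.sin(a),np.cos(a)]])
def down(a): # tool down, tool y axis along world angle a
    y=np.array([np.cos(a),np.sin(a),0]);z=np.array([0,0,-1.]);return np.column_stack([np.cross(y,z),y,z])
def pol(r,d): return r*np.array([np.cos(d),np.sin(d)])
E
python3 - <<'E'
from h import *
robot.snapshot("top");robot.snapshot("scene")
P={}
for t in("drum_axis","knob_center","lever_peg_top","feeder","pawl"):
    P[t]=tri(ray("top",lm("top",t)[0][0]),ray("scene",lm("scene",t)[0][0])); print(t,P[t].round(4))
D=np.pi/180
M={"drum_axis":[0,0],"feeder":[0,0],"knob_center":pol(.075,-100*D+1.68),"pawl":[-.064,.046],"lever_peg_top":np.array([-.064,.046])+pol(.05,203*D)}
a=np.array([M[k] for k in M]);b=np.array([P[k][:2] for k in M])
ca,cb=a.mean(0),b.mean(0);X=a-ca;Y=b-cb
yaw=np.arctan2((X[:,0]*Y[:,1]-X[:,1]*Y[:,0]).sum(),(X*Y).sum());o=cb-rot(yaw)@ca
print("yaw",yaw/D,"o",o); print((b-(o+a@rot(yaw).T)).round(4))
for d in (yaw,yaw+np.pi):
  for f in [(-.112,-.012),(-.112,.05)]:
    p=o+rot(yaw)@f; q=robot.ik([*p,.05],down(d)); print(p.round(3),None if q is None else np.round(q,2))
for k in range(0,180,30):
  q=[robot.ik([*(o+pol(.075,yaw+t)),.085],down(k*D)) for t in(0.2,-.8,-1.7)]; print(k,[None if x is None else round(float(x[5]),2) for x in q])
print(robot.get_obs()["time_s"])
E
```

```text
drum_axis [0.5576 0.0191 0.0715]
knob_center [ 0.6316 -0.003   0.0986]
lever_peg_top [0.4544 0.0686 0.0761]
feeder [ 0.553   0.0143 -0.0199]Traceback (most recent call last):
  File "<stdin>", line 5, in <module>
IndexError: list index out of range
```

Run:
```python
from h import *
D=np.pi/180;L=[]
robot.snapshot("top");robot.snapshot("scene")
M={"drum_axis":([0,0],.065),"feeder":([0,0],0),"knob_center":(pol(.075,-100*D+1.68),.1),"pawl":([-.064,.046],0),"lever_peg_top":(np.array([-.064,.046])+pol(.05,203*D),.078)}
a=[];b=[];n=[]
for c in("top","scene"):
  for t,(m,z) in M.items():
    r=lm(c,t)
    if r and r[0][1]>.5: a.append(m);b.append(at(c,r[0][0],z)[:2]);n.append((c,t))
a=np.array(a);b=np.array(b)
ca,cb=a.mean(0),b.mean(0);X=a-ca;Y=b-cb
yaw=np.arctan2((X[:,0]*Y[:,1]-X[:,1]*Y[:,0]).sum(),(X*Y).sum());o=cb-rot(yaw)@ca
print("yaw",yaw/D,"o",o)
for N,r in zip(n,b-(o+a@rot(yaw).T)): print(N,(r*1e3).round(1))
for d in (yaw,yaw+np.pi):
  for f in [(-.112,-.012),(-.112,.05)]:
    p=o+rot(yaw)@f; q=robot.ik([*p,.05],down(d)); print(p.round(3),None if q is None else np.round(q,2))
for k in range(0,360,30):
  q=[robot.ik([*(o+pol(.075,yaw+t)),.085],down(k*D)) for t in(0.2,-.8,-1.7)]; print(k,[None if x is None else round(float(x[5]),2) for x in q])
print(robot.get_obs()["time_s"])
```

```text
yaw -11.808083402569405 o [0.55768839 0.01514464]
('top', 'drum_axis') [-0.5 -4.4]
('top', 'feeder') [ 0.1 -0.7]
('top', 'knob_center') [3.9 0.2]
('top', 'pawl') [ 2.4 -3.8]
('top', 'lever_peg_top') [ 1.3 -4.7]
('scene', 'drum_axis') [-1.4  6.2]
('scene', 'feeder') [-4.1 -3.6]
('scene', 'knob_center') [2.  0.4]
('scene', 'pawl') [-4.5  4.2]
('scene', 'lever_peg_top') [0.8 6.3]
[0.446 0.026] [-0.11  0.35 -0.62  0.6   0.    1.67]
[0.458 0.087] [ 0.03  0.38 -0.57  0.62  0.    1.81]
[0.446 0.026] [-0.11  0.35 -0.62  0.6   0.   -1.47]
[0.458 0.087] [ 0.03  0.38 -0.57  0.62  0.   -1.33]
0 [1.48, 1.37, 1.33]
30 [0.95, 0.84, 0.81]
60 [0.43, 0.32, 0.28]
90 [-0.09, -0.2, -0.24]
120 [-0.62, -0.73, -0.76]
150 [-1.14, -1.25, -1.29]
180 [-1.66, -1.77, -1.81]
210 [-2.19, -2.3, -2.33]
240 [-2.71, -2.82, -2.86]
270 [3.05, 2.94, 2.9]
300 [2.53, 2.42, 2.38]
330 [2.0, 1.89, 1.85]
2.05
```

```bash
cat >> h.py <<'E'
yaw=-11.2*np.pi/180; o=np.array([.5575,.0155])
def W(f): return o+rot(yaw)@np.array(f)
E
python3 - <<'E'
from h import *
R=down(yaw)
robot.gripper_close()
robot.move_pose([*W((-.112,-.015)),.13],R)
print("desc",robot.movel([*W((-.112,-.015)),.052],speed=.1,stop_force=8))
f0=robot.get_obs()["force"]
print("push",robot.movel([*W((-.112,.066)),.052],speed=.035,stop_force=9))
ob=robot.get_obs(); p=rot(-yaw)@(np.array(ob["tool_pos"])[:2]-o)
print(p.round(4),np.round(ob["force"]-np.array(f0),1),ob["time_s"])
robot.movel([*W((-.112,p[1]-.012)),.052],speed=.08)
im=robot.snapshot("scene");cv2.imwrite("pics/s1.png",cv2.resize(im[150:330,240:480,::-1],None,fx=3,fy=3))
for p,f in lm("scene","lever_peg_top")[:2]: print(p,f,rot(-yaw)@(at("scene",p,.078)[:2]-o))
E
```

```text
desc False
push True
[-0.1121  0.0458] [-0.9 -5.3  2.1] 7.1833
[403.52  223.776] 0.91 [-0.11247678  0.06917374]
```

View pics/s1.png

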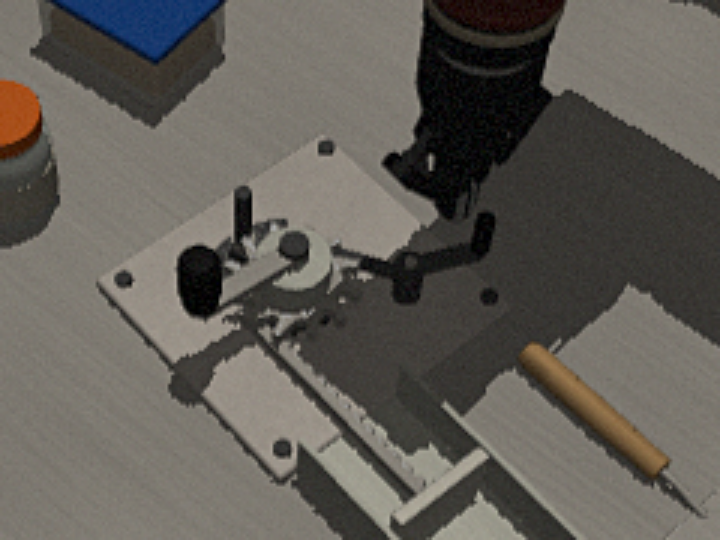

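Lever is at the release side: peg at about (484,232) in the crop, and in feeder coordinates (-112,69) against an expected (-110,65). I'll confirm it is on its stop with a second press, then grip the knob.

Run:
```python
from h import *
f0=np.array(robot.get_obs()["force"])
print("push",robot.movel([*W((-.112,.066)),.052],speed=.03,stop_force=14))
ob=robot.get_obs(); p=rot(-yaw)@(np.array(ob["tool_pos"])[:2]-o); print(p.round(4),np.round(ob["force"]-f0,1))
robot.movel([*W((-.112,p[1]-.015)),.052],speed=.08)
robot.movel([*W((-.112,p[1]-.015)),.17],speed=.2)
robot.release()
R=down(45*np.pi/180); k=[.6315,-.0025]
robot.move_pose([*k,.17],R)
robot.snapshot("top");robot.snapshot("scene")
for c in("top","scene"):
    for t,z in(("knob_center",.1),("lever_peg_top",.078)):
        for q,f in lm(c,t)[:1]: print(c,t,at(c,q,z)[:2].round(4),round(f,2))
print("desc",robot.movel([*k,.087],speed=.08,stop_force=6))
ob=robot.get_obs();print(np.round(ob["force"],1),ob["tool_pos"],ob["time_s"])
im=robot.snapshot("scene");cv2.imwrite("pics/s2.png",cv2.resize(im[150:330,240:480,::-1],None,fx=3,fy=3))
```

```text
push True
[-0.112   0.0458] [ 0.4 -5.   5.5]
scene knob_center [ 0.632  -0.0057] 0.81
scene lever_peg_top [0.4586 0.0982] 0.66
desc False
[ 0.6 -0.1  0.1] [ 0.63193679 -0.00253472  0.0875765 ] 12.5583
```

View pics/s2.png

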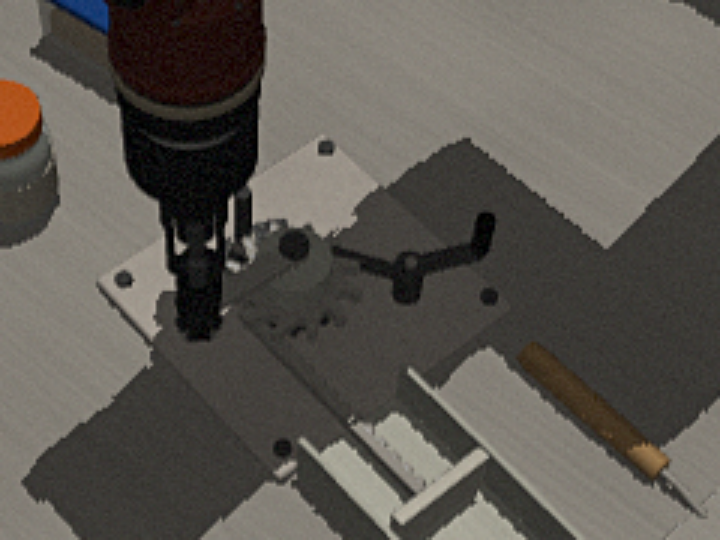

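The fingers straddle the knob at (200,285) in the crop, and the second press stopped at the same lever position. Closing lightly and reading the forces.

Run:
```python
from h import *
robot.gripper_close(20); robot.sleep(.3)
def show(s):
    ob=robot.get_obs();print(s,np.round(ob["force"],1),np.round(ob["tool_pos"],4),"w",round(ob["width"],4),"g",round(ob["grasp_force"],1),round(ob["time_s"],1))
    return np.array(ob["force"]),np.array(ob["tool_pos"])
f,p=show("grip20")
robot.gripper_close(45); robot.sleep(.2); show("grip45")
# small tangential wind test 2 mm
c=-14.9*np.pi/180; t=np.array([-np.sin(c),np.cos(c)])
p[:2]+=t*.002; robot.movel(p,speed=.02); show("t+2")
p[:2]+=t*.002; robot.movel(p,speed=.02); show("t+4")
```

```text
grip20 [4.2 5.  2.6] [ 0.6324 -0.0022  0.0876] w 0.0273 g 23.5 13.5
grip45 [4.4 4.5 3.9] [ 0.6324 -0.0022  0.0876] w 0.0265 g 45.1 13.9
t+2 [0.2 1.1 4.5] [ 6.329e-01 -3.000e-04  8.760e-02] w 0.0266 g 45.1 14.2
t+4 [-0.5 -2.3  4.5] [0.6332 0.0011 0.0876] w 0.0266 g 45.2 14.4
```

```bash
cat >> h.py <<'E'
C=np.array([.559,.0165])
def state():
    ob=robot.get_obs(); v=np.array(ob["tool_pos"])[:2]-C; a=np.arctan2(v[1],v[0])
    F=np.array(ob["force"])[:2]; er=v/np.linalg.norm(v); et=np.array([-er[1],er[0]])
    return a,np.linalg.norm(v),F@er,F@et,ob
def step(a,r,z=.0876,speed=.03):
    robot.movel([*(C+pol(r,a)),z],speed=speed)
    return state()
E
python3 - <<'E'
from h import *
a0=np.arctan2(-.0022-C[1],.6324-C[0])
a,r,Fr,Ft,ob=state(); ac=a
print("start",round(a-a0,3),round(r,4),round(Fr,1),round(Ft,1))
while a-a0<.205:
    ac+=.03; r=r+np.clip(2e-4*Fr,-.001,.001)
    a,rm,Fr,Ft,ob=step(ac,r)
    print(round(ac-a0,3),round(a-a0,3),round(r,4),round(rm,4),"Fr",round(Fr,1),"Ft",round(Ft,1),"fz",round(ob["force"][2],1),"w",round(ob["width"],4))
    if abs(Ft)>12 or ac-a0>.28: break
import json; json.dump([a0,ac,r],open("st.json","w"))
im=robot.snapshot("scene");cv2.imwrite("pics/s3.png",cv2.resize(im[150:330,240:480,::-1],None,fx=3,fy=3)); print(ob["time_s"])
E
```

```text
start 0.045 0.0758 -0.0 -2.3
0.075 0.066 0.0758 0.0758 Fr 0.7 Ft -5.0 fz 5.1 w 0.0264
0.105 0.1 0.076 0.0758 Fr 0.3 Ft -4.7 fz 5.2 w 0.0266
0.135 0.13 0.076 0.0758 Fr -1.0 Ft -4.6 fz 5.1 w 0.026
0.165 0.161 0.0758 0.0758 Fr 0.3 Ft -4.6 fz 4.2 w 0.0265
0.195 0.192 0.0759 0.0758 Fr -0.1 Ft -5.7 fz 5.3 w 0.0267
0.225 0.222 0.0759 0.0758 Fr -0.5 Ft -5.3 fz 4.8 w 0.0265
15.9167
```

View pics/s3.png

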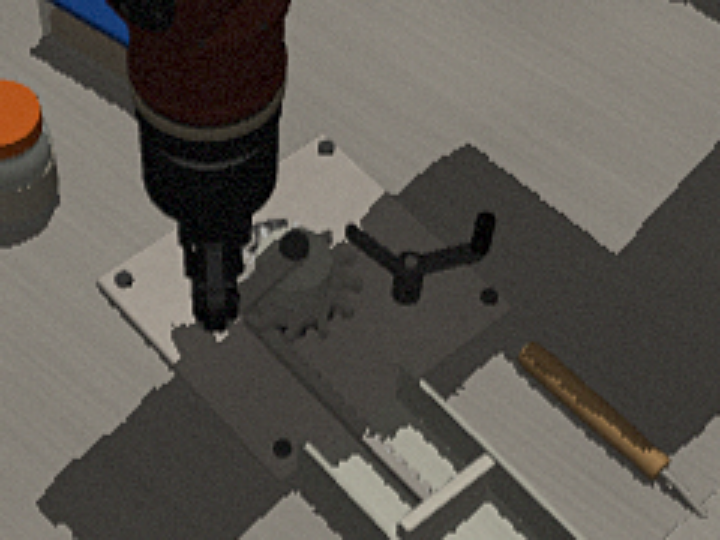

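The pawl has sprung clear: its nose moved from about (335,250) to (352,230) in the crop. Easing back with force feedback.

Run:
```python
from h import *
import json; a0,ac,r=json.load(open("st.json"))
a,rm,Fr,Ft,ob=state(); i=0
while True:
    coarse=a-a0>-.6
    ac-=.03 if coarse else .012
    r+=np.clip(2e-4*Fr,-.0008,.0008)
    a,rm,Fr,Ft,ob=step(ac,r,speed=.03 if coarse else .02); i+=1
    if i%4==0 or Ft>-2: print(round(ac-a0,3),round(a-a0,3),round(r,4),round(rm,4),"Fr",round(Fr,1),"Ft",round(Ft,1),"fz",round(ob["force"][2],1),"w",round(ob["width"],4),"t",round(ob["time_s"],1))
    if Ft>1.5 or abs(Fr)>12 or Ft<-12 or (coarse and Ft>-1) or ac-a0<-1.85 or ob["time_s"]>55: break
json.dump([a0,ac,r],open("st.json","w"))
robot.sleep(.3);s=state();print("hold",[round(float(x),4) for x in s[:4]],np.round(s[4]["tool_pos"],4))
```

```text
0.105 0.095 0.0757 0.0758 Fr 0.6 Ft -5.7 fz 5.1 w 0.0262 t 17.0
-0.015 -0.024 0.0759 0.0758 Fr -0.5 Ft -5.9 fz 4.7 w 0.0266 t 18.0
-0.135 -0.144 0.0758 0.0757 Fr 0.9 Ft -6.7 fz 5.8 w 0.0266 t 19.0
-0.255 -0.264 0.0762 0.0758 Fr 0.2 Ft -3.8 fz 6.1 w 0.0265 t 20.0
-0.375 -0.384 0.0762 0.0757 Fr -0.7 Ft -4.2 fz 6.4 w 0.0267 t 21.0
-0.495 -0.505 0.0764 0.0757 Fr -1.4 Ft -5.6 fz 7.3 w 0.0268 t 22.0
-0.615 -0.625 0.0762 0.0756 Fr -0.3 Ft -5.2 fz 6.7 w 0.0265 t 23.0
-0.663 -0.672 0.0761 0.0756 Fr 0.2 Ft -5.4 fz 8.6 w 0.0267 t 24.0
-0.711 -0.72 0.0761 0.0755 Fr 0.5 Ft -4.8 fz 8.5 w 0.0266 t 25.0
-0.759 -0.769 0.0761 0.0755 Fr 0.6 Ft -5.2 fz 7.7 w 0.0266 t 26.0
-0.807 -0.817 0.0761 0.0755 Fr 0.8 Ft -4.6 fz 7.8 w 0.0266 t 27.0
-0.855 -0.865 0.0762 0.0755 Fr 0.8 Ft -4.9 fz 8.2 w 0.0266 t 28.0
-0.903 -0.914 0.0761 0.0754 Fr 0.3 Ft -3.7 fz 7.9 w 0.0267 t 29.0
-0.951 -0.962 0.0761 0.0754 Fr 0.3 Ft -4.5 fz 8.8 w 0.0265 t 30.0
-0.999 -1.011 0.0761 0.0754 Fr -0.3 Ft -3.8 fz 8.9 w 0.0265 t 31.0
-1.047 -1.059 0.076 0.0753 Fr -0.4 Ft -4.6 fz 9.3 w 0.0265 t 32.0
-1.095 -1.107 0.076 0.0752 Fr 0.6 Ft -4.8 fz 7.8 w 0.0265 t 33.0
-1.143 -1.156 0.0759 0.0752 Fr 0.1 Ft -4.5 fz 8.7 w 0.0264 t 34.0
-1.191 -1.205 0.076 0.0752 Fr 0.6 Ft -4.0 fz 10.1 w 0.0267 t 35.0
-1.239 -1.245 0.076 0.0752 Fr -1.6 Ft -2.8 fz 6.9 w 0.0263 t 36.0
-1.251 -1.248 0.0756 0.0752 Fr -0.5 Ft 1.1 fz 4.5 w 0.0267 t 36.2
-1.263 -1.253 0.0755 0.0752 Fr -1.5 Ft 5.6 fz 1.6 w 0.0269 t 36.5
hold [-1.5017, 0.0752, -0.5971, 4.0521] [ 0.5642 -0.0585  0.0876]
```

Firm contact at drum ≈ 0.43 rad: the load has moved to the post and the angle has stopped changing. Letting go and checking.

Run:
```python
from h import *
robot.release()
p=np.array(robot.get_obs()["tool_pos"])
robot.movel([p[0],p[1],.2],speed=.12)
robot.movej([.972,.291,-.153,1.127,0,1.431])
for c in("scene","top"):
    im=robot.snapshot(c);cv2.imwrite(f"pics/{c}4.png",cv2.resize(im[150:330,240:480,::-1],None,fx=3,fy=3))
    for t,z in(("knob_center",.1),("lever_peg_top",.078)):
        for q,f in lm(c,t)[:1]: print(c,t,at(c,q,z)[:2].round(4),round(f,2))
print(robot.get_obs()["time_s"])
```

```text
scene knob_center [ 0.5623 -0.0587] 0.64
scene lever_peg_top [0.4561 0.0997] 0.97
top knob_center [ 0.5644 -0.0594] 0.6
top lever_peg_top [0.4643 0.0972] 0.62
40.9917
```

View pics/scene4.png

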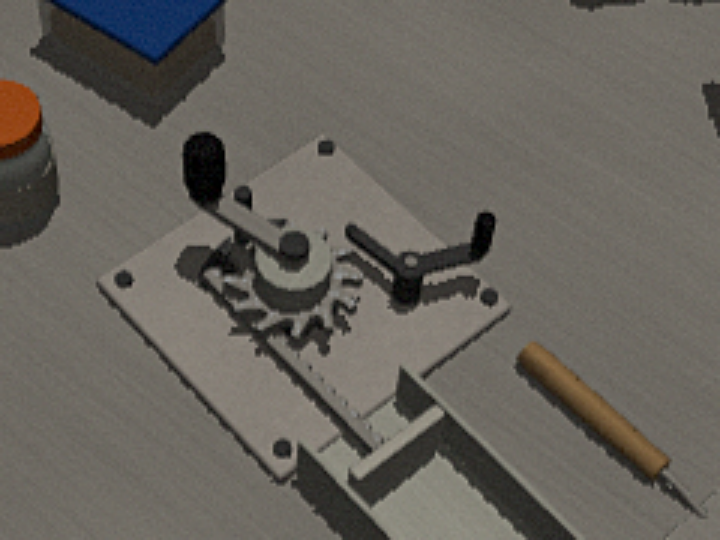

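View pics/top4.png

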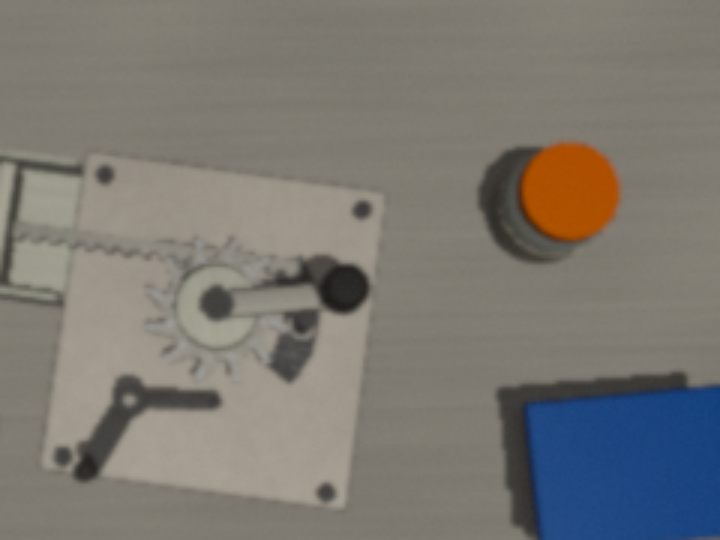

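The arm rests against the post at about (243,195) in the scene crop. The lever is thrown, the pawl is clear, and the tub, jar and spatula haven't moved.

```bash
python3 -c "
from plant import robot
print(robot.close_job())"
```

```text
the job is handed in; nothing more can be done
None
```

The job is done and handed in at about 41 s: lever left fully in release, pawl clear, crank eased back by hand onto its stop post (drum about 0.43 rad) and only then let go, with the tub, jar and spatula undisturbed.

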